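# Bring the hanging caddy to the condiment crate

### The arm

A 6-joint arm with a two-finger parallel gripper is mounted at the origin on the work surface. World frame = base frame: x ahead of the robot, y to its left, z up, the work surface at z = 0. Lengths are in m, angles in degrees, forces in N, time in s.
With the tool pointing down it reaches from about 0.25 to 0.775 m from the base axis. Payload 4 kg.
Tool frame: the origin (TCP) lies between the finger pads; the fingertips stand 17 mm ahead of it and the grasp point (between the pads) lies 2 mm behind it; z points along the fingers, y is the line along which they close (so a half turn about z gives the same grasp; the last joint's range is limited). The gripper opens to 85 mm and grips with 20 to 120 N. Pads are 22 mm wide; open, the fingers measure 114 mm over their backs; the gripper's body (76 mm by 85 mm) begins 54 mm behind the grasp point. The pads swing forward as they close: fully open they stand 13 mm farther back than shut.
Start: joints at [65.483, 4.996, 78.535, -0, 96.463, -5.907], TCP at [0.176, 0.521, 0.248] pointing down, gripper open.
Joint ranges: [-177.83, 177.83], [-43.37, 116.18], [15.69, 146.23], [-61.86, 241.86], [9.47, 152.12], [-147.06, 147.06]. Speed limits (degrees/s): [159.86, 159.86, 180, 180, 180, 180].

### API

Orientations are given as [roll, pitch, yaw] about the fixed x, y, z axes, in that order (R = Rz(yaw) Ry(pitch) Rx(roll)).
In Python, from cell import bot gives the robot as it stands.
- The arm moves only by the tool arm_command, never from a script. Its argument "deltas" is one flat list of numbers, 7 for each row, row after row: the gripper's target within -1 to 1 (fully open at 1, half-way at 0, shut at -1), then the shift along the tool's x, y, z as a fraction of full scale, then the turn, a rotation vector about the tool's x, y, z as a fraction of full scale. In form: [hand, dx, dy, dz, rx, ry, rz, hand, dx, dy, dz, rx, ry, rz, ...]. A call has 1 to 12 rows; each row is the pose to reach, as a shift and turn from the pose commanded when the call began, along the tool's axes at that moment; what a row does not reach only later rows make up. Full scale, the value 1, is 0.08 m for a shift and pi/2 rad for a turn. A row lasts 1/10 s, in which the tool goes at most 50 mm and 8.59 degrees, less where a joint would pass 70% of its speed; a pose out of reach is approached as far as the arm can. A call with a number of a shift or a turn outside -1 to 1 is refused whole. A call with a gripper value outside its range is refused whole. The fingers move at their own pace and stop on an object; "squeeze" is the grip in N (left out, the last holds). Time passes only in rows, so rows that repeat a pose let the fingers close. It gives the time, the measured TCP pose, the force, the opening and the grip force at its end, in the units of the state.
- bot.get_state(): the state, without advancing time (a new reading comes with each control period).
- bot.grab_frame(name): name is "scene" or "top" or "wrist"; returns the picture (384x512x3 uint8, red, green, blue); there is no depth.
- bot.calibration(name): a dict with "mtx" (3x3 intrinsics, pixels), "R" (3x3) and "t" (3): a world point X has camera coordinates R X + t; the wrist camera has in their place "tool_from_camera" (4x4, takes a point from camera to tool coordinates, whose origin is the TCP and whose axes are the flange's). Camera axes: x right, y down, z forward; pixel columns grow to the right and rows downward; lengths in m; the calibration is good to about 2 mm. The wrist camera is an equidistant fisheye: a pixel r from the principal point sees the ray r / f radians off the axis. A picture is of the moment at which its call begins: read the wrist's pose just before it. calibration takes no time and is no camera call.
- bot.finish_job(): hands the job in; it is judged then, once.
The state is a dict: "t": time; "joint_positions": joint angles; "joint_vel": joint speeds; "tau": joint torques, N m; "tool_pos": TCP position; "tool_rot": TCP orientation; "ft_force": force on the tool from outside, world axes, zero at the start; "moment": the same for the moment, N m; "gripper_width": finger opening in m; "grasp_force": force on a finger pad.
Only numpy, scipy, OpenCV 4.12 (cv2) and the standard library are available. Lean on these libraries where they do the work, as an engineer would, in place of code of your own. Each camera call takes 0.05 s, during which the arm holds its last target. There are 200 camera calls.

### The job

Take the empty steel caddy off the deep hook of its stand by lifting it past the upturned tip, stand it upright on the counter in front and let go of it there. Then take it again by the handle bar over its middle, lift it and lower it into the empty bay of the wooden crate until it stands fully on the floor of the bay, and let go. Never drop it, and leave the jars, cheeses and other things where they are.

Things in the scene. Friction and masses are not known exactly. Their poses are not given: they have to be found in the camera images.
- caddy_center (a point): Centre of the caddy's pot: open-topped, plain steel, loose, 0.28 kg, 130 mm long (own x), 60 wide (own y), 70 high, walls 3; underside 35 mm below this point, rim 35 above, own z up, ends alike. It hangs from the hook, long way in line with the arm, underside 59 mm over the counter, and swings if pushed. Its long sides can be gripped near the end away from the post, tool tilted about 30 degrees.
- caddy_handle (a point): Centre of the caddy's wooden handle bar, 100 mm above caddy_center: 10 mm thick (own x), 60 long (own y), 10 high, carried by a flat upright, 12 mm wide, at the middle of each long side. The window under it is 53 mm wide and 60 high, down to the rim. The caddy hangs level from it. Axes as the caddy's.
- hook_arm (a point): Point on the axis of the hook's horizontal arm near where the handle bar hangs at the start: round steel bar, 8 mm diameter, 185 mm above the counter. It runs along own -x from the post side (bend 70 mm away along own +x) to an upturned tip. Own z is up.
- hook_tip (a point): Top of the hook's upturned tip, 25 mm from hook_arm along own -x, 24 mm above the arm's upper side. The hanging caddy must rise more than 24 mm to pass the tip and less than 52 mm, where its rim meets the arm's underside; then it withdraws along own -x.
- bay_floor (a point): Centre of the floor of the crate's empty bay, 8 mm above the counter. The bay is 144 mm long (own x), 74 mm wide (own y), open on top; walls 8 mm thick rise 55 mm above its floor. Own z is up. The caddy fits either way round, its length along own x.
- stand: Fixed hook stand, origin on the counter right below hook_arm. Wooden base 12 mm high, from own x = -5 to 115 mm, y = -55 to 75 mm. Post 18 mm diameter, 200 mm high at own x = 85, y = 55 mm; the hook's arm runs from it sideways to y = 0, then straight along own -x, roughly towards the robot.
- crate: Fixed wooden crate of two equal bays, 160 mm (own x) by 172 mm (own y), 63 mm high, origin at the centre of its underside. The bay on own -y is empty, the one on own +y holds two jars.
- jar_a: Glass jar standing in the crate's other bay, 54 mm diameter, 88 mm high, top 96 mm above the counter; origin at the centre of its underside. Leave alone.
- jar_b: Second, equal jar in the same bay. Leave alone.
- tomme: Small cheese wheel with a rind, 80 mm diameter, 40 mm high, on the counter between stand and crate; origin at the centre of its underside. Leave alone.
- goat_cheese: Small pale cheese, 60 mm diameter, 30 mm high, on the counter nearer the robot, left; origin at the underside. Leave alone.
- tasting_bowl: Terracotta bowl, 90 mm diameter, 35 mm high, on the counter nearer the robot, right; origin at the underside. Leave alone.
- spreader: Spatula with a wooden handle lying on the counter at the far right. Leave alone.
Mind the look-alikes: they are no part of the job. Leave any yellow look-alike of the crate alone.

How it is judged (in metres and radians):
On the way, in this order (a step that is already met when the one before it is completed fails the run):
1. the caddy is off the hook and stands upright on the counter, outside the crate, released and at rest (height (world z) of caddy_center below 0.045 m and angle between caddy_center's own z axis and vertical below 0.1 rad and horizontal distance between caddy_center and bay_floor above 0.1 m and contact force between the fingers and caddy below 0.2 N and linear speed of caddy below 0.03 m/s and angular speed of caddy below 0.3 rad/s), for 0.2 s.
2. the caddy is held by its handle bar and lifted at least 40 mm off the counter (height (world z) of caddy_center above 0.075 m and distance between the grasp point and caddy_handle below 0.045 m and contact force between the fingers and caddy above 1 N), for 0.1 s.
At the end, for the whole second after the job is handed in: The caddy stands in the empty bay, within 14 mm of its centre along and across, its underside within 5 mm of the bay's floor, upright within 0.08 rad, released and at rest (x of caddy in the frame of bay_floor between -0.014 and 0.014 m and y of caddy in the frame of bay_floor between -0.014 and 0.014 m and z of caddy in the frame of bay_floor below 0.005 m and angle between caddy_center's own z axis and vertical below 0.08 rad and contact force between the fingers and caddy below 0.2 N and linear speed of caddy below 0.03 m/s and angular speed of caddy below 0.3 rad/s); the robot touches nothing.
It fails at once if the caddy is dropped (falls free faster than 0.8 m/s, about 35 mm) (linear speed of caddy above 0.8 m/s and contact force between the fingers and caddy below 0.2 N).
It fails at once if a bystander is displaced by more than 40 mm (distance of any of jar_a, jar_b, tomme, goat_cheese, tasting_bowl, spreader from where it was at the start of the episode above 0.04 m).
It fails at once if a jar is tipped (angle between any of jar_a, jar_b's own z axis and vertical above 0.4 rad).
It also fails if it takes over 59 s, if anything falls off the work surface, if the arm or the gripper's body presses on something with over 40 N, if the wrist force passes 120 N, or if a joint passes its speed limit or range.

## Working session

There is one attempt and no reset: what is moved stays moved. The work goes in short steps, Python scripts to look and compute and a tool call to move; the robot and the scene stay as the last step left them, time stands still between calls to the robot, and variables do not carry over. Pictures are saved under pics/ and viewed, at most 10 in all, crops included, and the job is handed in when it is done.

Besides the shell and the picture viewer there is one more tool, called after "Call:" in YAML: its name, and indented under it one key for each argument. arm_command: Moves the arm, as the interface text tells. Its arguments: {"type":"object","properties":{"deltas":{"type":"array","items":{"type":"number"}},"squeeze":{"type":"number"}},"required":["deltas"]}

```bash
ls; mkdir -p pics
python3 - <<'E'
from cell import bot
import cv2,numpy as np
np.set_printoptions(precision=4,suppress=True)
s=bot.get_state();print(s)
for n in("scene","top","wrist"):
    f=bot.grab_frame(n);cv2.imwrite(f"pics/{n}0.png",f[:,:,::-1])
    print(n,bot.calibration(n))
a=cv2.imread("pics/scene0.png");b=cv2.imread("pics/top0.png")
cv2.imwrite("pics/both0.png",cv2.resize(np.vstack([a,b]),(0,0),fx=.78,fy=.78))
E
```

```text
pics
{'t': 0.0, 'joint_positions': array([65.4837,  5.0427, 78.6263,  0.0012, 96.4625, -5.9069]), 'joint_vel': array([ 0.0502, -0.0077,  0.0199, -0.0279,  0.0259,  0.0525]), 'tau': array([  0.0019, -35.1859, -31.3276,   0.    ,   0.0105,  -0.    ]), 'tool_pos': array([0.1753, 0.5208, 0.2471]), 'tool_rot': array([-179.8694,   -0.0147,  161.3908]), 'ft_force': array([0.1338, 0.2076, 0.0643]), 'moment': array([-0.028 ,  0.0339, -0.0325]), 'grasp_force': 0.0, 'gripper_width': 0.08543268626017517}
scene {'mtx': array([[377.6928,   0.    , 255.409 ],
       [  0.    , 377.6928, 194.3296],
       [  0.    ,   0.    ,   1.    ]]), 'R': array([[-0.7329,  0.6802,  0.0125],
       [ 0.4351,  0.4829, -0.7599],
       [-0.523 , -0.5515, -0.6499]]), 't': array([ 0.3327, -0.0891,  1.6735])}
top {'mtx': array([[351.0917,   0.    , 263.2667],
       [  0.    , 351.0917, 193.9636],
       [  0.    ,   0.    ,   1.    ]]), 'R': array([[ 0.007 , -1.    , -0.0017],
       [-0.9773, -0.0065, -0.212 ],
       [ 0.2119,  0.0031, -0.9773]]), 't': array([0.0331, 0.5149, 1.0615])}
wrist {'mtx': array([[297.3186,   0.    , 250.4064],
       [  0.    , 297.3186, 190.1371],
       [  0.    ,   0.    ,   1.    ]]), 'tool_from_camera': array([[ 0.0005, -0.9529, -0.3034,  0.0777],
       [ 1.    ,  0.0003,  0.0006,  0.0004],
       [-0.0005, -0.3034,  0.9529, -0.1255],
       [ 0.    ,  0.    ,  0.    ,  1.    ]])}
```

Run:
```python
import cv2
for n in("scene","top"):
    cv2.imwrite(f"pics/{n}0b.png",cv2.resize(cv2.imread(f"pics/{n}0.png"),(768,576),interpolation=cv2.INTER_CUBIC))
```

```text
(no output)
```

View pics/scene0b.png

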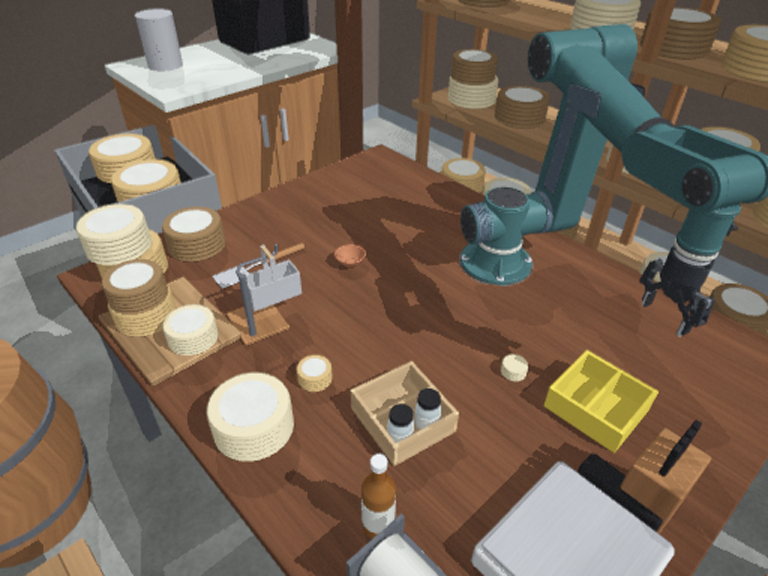

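View pics/top0b.png

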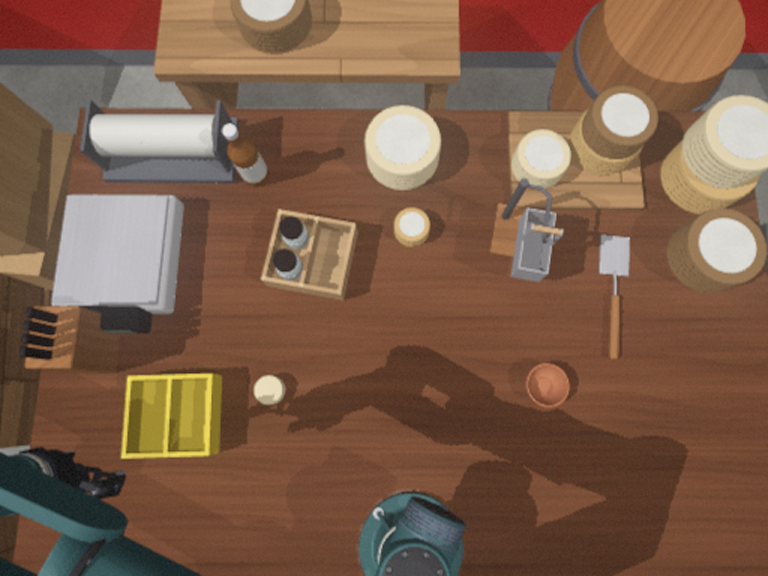

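The scene view shows the steel caddy hanging at about (272,285) and the wooden crate at (403,412), with the yellow look-alike at (600,398). In the top view they are at (535,245), (310,253) and (172,415).

Things that could be taken for the caddy: the grey appliance at top (120,250), the spreader blade at (614,255), or the roll holder at (155,140). The caddy is the hanging pot at (535,245). For the crate, the choice is plain wood at (310,253) over yellow at (172,415). I'll check this in a close crop.

```bash
cat > h.py <<'E'
import numpy as np,cv2
from cell import bot
from scipy.spatial.transform import Rotation as Ro
np.set_printoptions(precision=4,suppress=True)
def ray(n,p,pose=None):
    c=bot.calibration(n);K=c["mtx"];x=(p[0]-K[0,2])/K[0,0];y=(p[1]-K[1,2])/K[1,1]
    if n!="wrist": return -c["R"].T@c["t"],c["R"].T@np.array([x,y,1])
    r=np.hypot(x,y);d=np.array([x/r*np.sin(r),y/r*np.sin(r),np.cos(r)])
    pos,rot=pose;T=c["tool_from_camera"];R=Ro.from_euler("xyz",rot,degrees=True).as_matrix()
    return pos+R@T[:3,3],R@T[:3,:3]@d
def plane(n,p,z,pose=None):
    o,d=ray(n,p,pose);return o+d*(z-o[2])/d[2]
def proj(n,X):
    c=bot.calibration(n);q=c["mtx"]@(c["R"]@np.asarray(X,float)+c["t"]);return q[:2]/q[2]
def tri(*rays):
    A=0;b=0
    for o,d in rays:
        d=d/np.linalg.norm(d);P=np.eye(3)-np.outer(d,d);A=A+P;b=b+P@o
    X=np.linalg.solve(A,b);return X,[np.linalg.norm(np.cross(X-o,d/np.linalg.norm(d))) for o,d in rays]
def tile(im,x,y,w,h,s):
    return cv2.resize(im[y:y+h,x:x+w],None,fx=s,fy=s,interpolation=cv2.INTER_CUBIC)
E
python3 - <<'E'
from h import *
t=cv2.imread("pics/top0.png");s=cv2.imread("pics/scene0.png")
cv2.imwrite("pics/crop1.png",np.vstack([np.hstack([tile(t,315,110,80,60,5),tile(s,130,155,80,60,5)]),np.hstack([tile(t,165,130,80,75,4),np.zeros((300,160,3),np.uint8),tile(s,228,235,80,75,4)])[:, :800]]))
E
```

```text
(no output)
```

View pics/crop1.png

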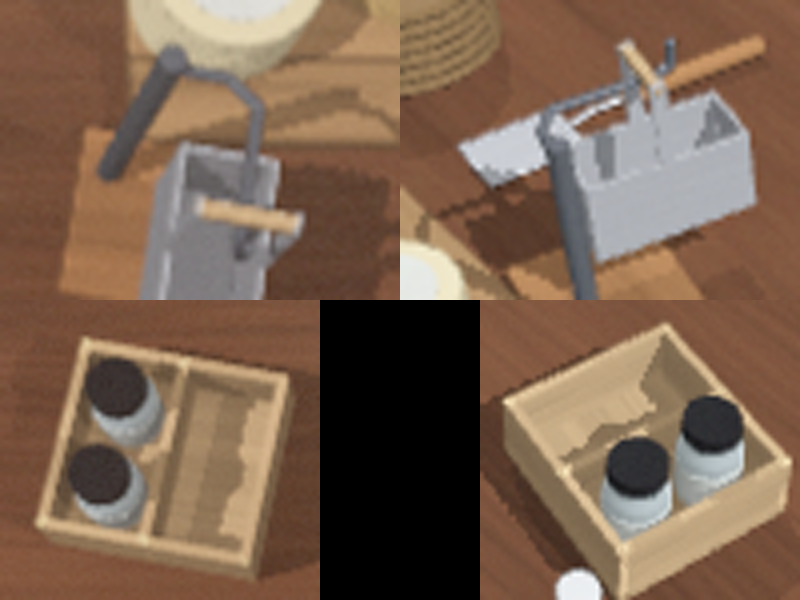

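The crop confirms both choices. The caddy is a plain steel pot with its wooden bar across the hook arm; in the top tile the bar runs from (198,208) to (300,222). The plain wooden crate has jars in its left bay, and its right bay is empty.

Run:
```python
from h import *
T=lambda x,y:(x/5+315,y/5+110); S=lambda x,y:((x-400)/5+130,y/5+155)
a,b=T(198,208),T(300,222); c,d=S(625,45),S(662,90)
print("bar plane",plane("top",a,.197),plane("top",b,.197),plane("scene",c,.197),plane("scene",d,.197))
print("tri",tri(ray("top",np.mean([a,b],0)),ray("scene",np.mean([c,d],0))))
# hook arm/bend  & tip
print("hooktip",tri(ray("top",T(241,255)),ray("scene",S(670,42))), "bend",tri(ray("top",T(260,108)),ray("scene",S(598,98))))
TC=lambda x,y:(x/4+165,(y-300)/4+130); SC=lambda x,y:((x-480)/4+228,(y-300)/4+235)
tc=[(85,340),(290,375),(248,562),(40,525)]; sc=[(790,462),(625,548),(505,402),(665,325)]
P=np.array([plane("top",TC(*p),.063) for p in tc]);Q=np.array([plane("scene",SC(*p),.063) for p in sc])
for N in(P,Q):
    print(N,"c",N.mean(0),"sides",np.linalg.norm(N-np.roll(N,-1,0),axis=1))
```

```text
bar plane [ 0.6087 -0.2223  0.197 ] [ 0.6008 -0.2798  0.197 ] [ 0.6016 -0.2777  0.197 ] [ 0.6125 -0.2145  0.197 ]
tri (array([ 0.6051, -0.2512,  0.1935]), [np.float64(0.0011194340845416815), np.float64(0.0011194340845415568)])
hooktip (array([ 0.5803, -0.2449,  0.2058]), [np.float64(0.0028028356405598075), np.float64(0.0028028356405598765)]) bend (array([ 0.6577, -0.2488,  0.2006]), [np.float64(0.01337663322171274), np.float64(0.013376633221712815)])
[[0.6917 0.2896 0.063 ]
 [0.6627 0.1214 0.063 ]
 [0.5072 0.1511 0.063 ]
 [0.5361 0.317  0.063 ]] c [0.5994 0.2198 0.063 ] sides [0.1707 0.1583 0.1685 0.158 ]
[[0.5395 0.32   0.063 ]
 [0.6884 0.2898 0.063 ]
 [0.6647 0.1258 0.063 ]
 [0.5102 0.1535 0.063 ]] c [0.6007 0.2222 0.063 ] sides [0.1519 0.1657 0.1569 0.1691]
```

The measurements check out. The bar is at (0.605,-0.251,0.194), which is the expected height, with yaw about -9°. The crate centre is (0.600,0.221) with yaw about -10°, and its sides come to about 160 x 170 mm. That puts the bay centre near (0.593,0.181).

I'll travel high to a staging point in front of the caddy.

Call:
arm_command:
  deltas: [1,-0.79,-0.97,0,0,0,0,1,-0.79,-0.97,0,0,0,0,1,-0.79,-0.97,0,0,0,0]

```text
t: 0.45
tool_pos: [0.2117, 0.4234, 0.2475]
tool_rot: [-179.8, 0.1, 161.1]
ft_force: [-0.2, 1.2, -0.4]
gripper_width: 0.0856
grasp_force: 0.0
```

Call:
arm_command:
  deltas: [1,-0.79,-0.97,0,0,0,0,1,-0.79,-0.97,0,0,0,0,1,-0.79,-0.97,0,0,0,0]

```text
t: 0.75
tool_pos: [0.2472, 0.3305, 0.2484]
tool_rot: [-179.9, 0.1, 161.0]
ft_force: [-0.7, -0.6, -0.8]
gripper_width: 0.0855
grasp_force: 0.0
```

Call:
arm_command:
  deltas: [1,-0.79,-0.97,0,0,0,0,1,-0.79,-0.97,0,0,0,0,1,-0.79,-0.97,0,0,0,0]

```text
t: 1.05
tool_pos: [0.2828, 0.2369, 0.2485]
tool_rot: [-180.0, 0.1, 160.9]
ft_force: [-0.2, 1.5, -0.1]
gripper_width: 0.0854
grasp_force: 0.0
```

Call:
arm_command:
  deltas: [1,-0.79,-0.97,0,0,0,0,1,-0.79,-0.97,0,0,0,0,1,-0.79,-0.97,0,0,0,0]

```text
t: 1.35
tool_pos: [0.3181, 0.1428, 0.2484]
tool_rot: [-179.9, 0.1, 160.8]
ft_force: [-0.5, 1.1, -0.3]
gripper_width: 0.0851
grasp_force: 0.0
```

Call:
arm_command:
  deltas: [1,-0.79,-0.97,0,0,0,0,1,-0.79,-0.97,0,0,0,0,1,-0.79,-0.97,0,0,0,0]

```text
t: 1.65
tool_pos: [0.3531, 0.0493, 0.2482]
tool_rot: [-179.9, 0.0, 160.9]
ft_force: [-1.1, 0.4, -1.0]
gripper_width: 0.0851
grasp_force: 0.0
```

Call:
arm_command:
  deltas: [1,-0.79,-0.97,0,0,0,0,1,-0.79,-0.97,0,0,0,0,1,-0.79,-0.97,0,0,0,0]

```text
t: 1.95
tool_pos: [0.3881, -0.0436, 0.2478]
tool_rot: [-179.9, -0.0, 161.0]
ft_force: [-1.2, 1.6, -0.0]
gripper_width: 0.0856
grasp_force: 0.0
```

Call:
arm_command:
  deltas: [1,-0.79,-0.97,0,0,0,0,1,-0.79,-0.97,0,0,0,0,1,-0.79,-0.97,0,0,0,0]

```text
t: 2.25
tool_pos: [0.4234, -0.1365, 0.2472]
tool_rot: [-180.0, -0.1, 161.2]
ft_force: [0.1, 0.5, 0.0]
gripper_width: 0.0854
grasp_force: 0.0
```

```bash
cat >> h.py <<'E'
def wp(rpy0,p0,*targets):
    """fractions for each (pos,rpy) in turn, chained"""
    R0=Ro.from_euler("xyz",rpy0,degrees=True);p0=np.array(p0,float)
    for p,r in targets:
        R1=Ro.from_euler("xyz",r,degrees=True)
        d=R0.inv().apply(np.array(p)-p0)/.08;w=(R0.inv()*R1).as_rotvec()/(np.pi/2)
        print("shift",d.round(3),"turn",w.round(3));R0,p0=R1,np.array(p,float)
CY=-9.0;BAR=np.array([.605,-.251])
def cad(x,y,z,yaw=CY,o=BAR):
    c,s=np.cos(np.radians(yaw)),np.sin(np.radians(yaw));return np.array([o[0]+c*x-s*y,o[1]+s*x+c*y,z])
E
python3 - <<'E'
from h import *
s=bot.get_state();print(s["t"],s["tool_pos"],s["tool_rot"],s["joint_positions"])
G=[180,30,171]
print(plane("top",(548/1.5,386/1.5),.02))
wp(s["tool_rot"],s["tool_pos"],(cad(-.15,0,.22),G),(cad(-.087,0,.179),G),(cad(-.052,0,.118),G))
E
```

```text
2.25 [ 0.4234 -0.1365  0.2472] [-179.9821   -0.0634  161.1845] [-25.1642  -8.5181  91.813   -0.025   96.7661 -96.3516]
[ 0.3196 -0.287   0.02  ]
shift [-0.763 -0.942  0.339] turn [-0.029 -0.333 -0.107]
shift [-0.426 -0.     0.838] turn [0. 0. 0.]
shift [0.002 0.    0.879] turn [0. 0. 0.]
```

Call:
arm_command:
  deltas: [1,-0.76,-0.94,0.1,-0.03,-0.33,-0.11,1,-0.76,-0.94,0.1,-0.03,-0.33,-0.11,1,-0.76,-0.94,0.34,-0.03,-0.33,-0.11,1,-0.76,-0.94,0.34,-0.03,-0.33,-0.11,1,-0.76,-0.94,0.34,-0.03,-0.33,-0.11,1,-0.76,-0.94,0.34,-0.03,-0.33,-0.11]

```text
t: 2.85
tool_pos: [0.4559, -0.2237, 0.2219]
tool_rot: [179.8, 29.8, 171.5]
ft_force: [0.2, 0.1, 0.7]
gripper_width: 0.0854
grasp_force: 0.0
```

Run:
```python
from h import *
s=bot.get_state();f=bot.grab_frame("wrist");cv2.imwrite("pics/w1.png",f[:,:,::-1])
np.save("w1.npy",np.r_[s["tool_pos"],s["tool_rot"]])
print(s["t"],s["tool_pos"],s["tool_rot"],s["joint_positions"])
cv2.imwrite("pics/w1b.png",cv2.resize(f[:,:,::-1],(768,576),interpolation=cv2.INTER_CUBIC))
```

```text
2.85 [ 0.4559 -0.2237  0.2219] [179.841   29.7864 171.5183] [ -42.4638  -18.2736  107.0443   17.7142   66.9421 -127.4816]
```

View pics/w1b.png

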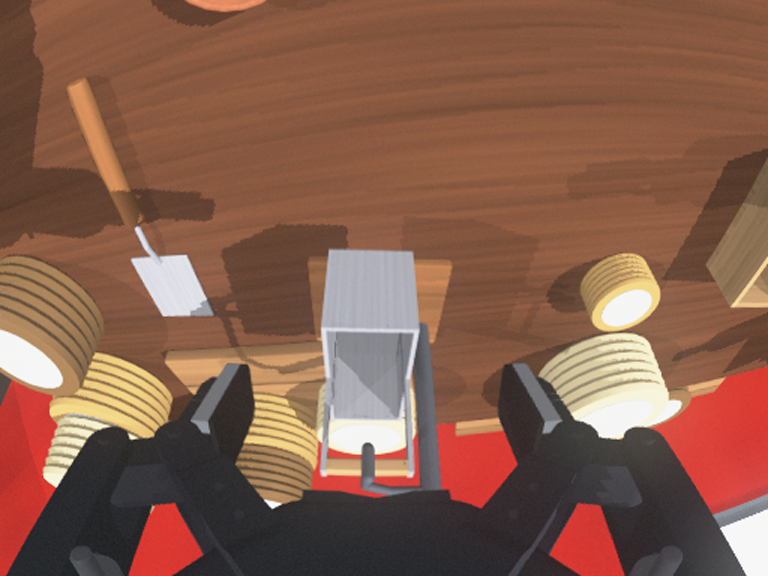

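The wrist view shows the pot's near rim corners at about (323,329) and (418,328), and the far rim at (333,418) and (411,418). The hook tip is at (368,450) behind them. The fingers lie symmetrically about the pot.

Run:
```python
from h import *
w=np.load("w1.npy");pose=(w[:3],w[3:])
P=np.array([plane("wrist",(x/1.5,y/1.5),.129,pose) for x,y in[(323.5,329),(418,328.5),(332.5,418),(411.5,418)]])
print(P,np.linalg.norm(P[0]-P[1]))
n=(P[0]+P[1])/2;f=(P[2]+P[3])/2;print("near mid",n,"far mid",f,np.linalg.norm(f-n),"yaw",np.degrees(np.arctan2(*(f-n)[1::-1])),"edge yaw",np.degrees(np.arctan2(P[1,1]-P[0,1],P[1,0]-P[0,0]))-90)
for x,y in[(324.5,472),(410.5,472)]:print("bar end",plane("wrist",(x/1.5,y/1.5),.19,pose))
```

```text
[[ 0.5379 -0.2671  0.129 ]
 [ 0.5459 -0.21    0.129 ]
 [ 0.6615 -0.2898  0.129 ]
 [ 0.6713 -0.2241  0.129 ]] 0.057659182148199144
near mid [ 0.5419 -0.2386  0.129 ] far mid [ 0.6664 -0.257   0.129 ] 0.1258620797711342 yaw -8.397173803019268 edge yaw -8.025917198560833
bar end [ 0.6249 -0.2844  0.19  ]
bar end [ 0.6333 -0.2244  0.19  ]
```

```bash
sed -i 's/^CY=.*/CY=-8.5;BAR=np.array([.605,-.2485])/' h.py
python3 - <<'E'
from h import *
s=bot.get_state();G=[180,30,171.5]
wp(s["tool_rot"],s["tool_pos"],(cad(-.085,0,.174),G),(cad(-.05,0,.113),G),(cad(-.05,0,.151),G))
E
```

```text
shift [-0.405 -0.028  0.936] turn [ 0.001 -0.002  0.001]
shift [ 0.002 -0.     0.879] turn [0. 0. 0.]
shift [-0.237  0.    -0.411] turn [0. 0. 0.]
```

Call:
arm_command:
  deltas: [1,-0.2,-0.01,0.47,0,0,0,1,-0.4,-0.03,0.94,0,0,0,1,-0.4,-0.03,0.94,0,0,0,1,-0.4,-0.03,0.94,0,0,0]

```text
t: 3.3
tool_pos: [0.5208, -0.2363, 0.1716]
tool_rot: [179.8, 29.7, 171.6]
ft_force: [0.7, -0.4, 0.9]
gripper_width: 0.0853
grasp_force: 0.0
```

Call:
arm_command:
  deltas: [1,0,0,0.22,0,0,0,1,0,0,0.44,0,0,0,1,0,0,0.66,0,0,0,1,0,0,0.88,0,0,0,1,0,0,0.88,0,0,0,1,0,0,0.88,0,0,0]

```text
t: 3.9
tool_pos: [0.5544, -0.2425, 0.1127]
tool_rot: [180.0, 29.9, 171.6]
ft_force: [-0.8, -0.6, -0.1]
gripper_width: 0.0856
grasp_force: 0.0
```

Run:
```python
from h import *
s=bot.get_state();f=bot.grab_frame("wrist")[:,:,::-1];g=bot.grab_frame("scene")[:,:,::-1]
print(s["t"],s["tool_pos"],s["tool_rot"],s["ft_force"])
cv2.imwrite("pics/w2.png",np.hstack([tile(f,130,100,240,284,1.8),tile(g,110,110,110,165,3.1)]))
```

```text
3.9 [ 0.5544 -0.2425  0.1127] [179.9856  29.9151 171.5543] [-0.827  -0.5551 -0.1259]Traceback (most recent call last):
  File "<stdin>", line 4, in <module>
    return _nx.concatenate(arrs, 1, dtype=dtype, casting=casting)
           ~~~~~~~~~~~~~~~^^^^^^^^^^^^^^^^^^^^^^^^^^^^^^^^^^^^^^^
ValueError: all the input array dimensions except for the concatenation axis must match exactly, but along dimension 0, the array at index 0 has size 511 and the array at index 1 has size 512
```

No contact so far. I'll close on the long sides and then look.

Call:
arm_command:
  deltas: [-1,0,0,0,0,0,0,-1,0,0,0,0,0,0,-1,0,0,0,0,0,0,-1,0,0,0,0,0,0,-1,0,0,0,0,0,0,-1,0,0,0,0,0,0,-1,0,0,0,0,0,0,-1,0,0,0,0,0,0]
  squeeze: 60

```text
t: 4.8
tool_pos: [0.5546, -0.2428, 0.1119]
tool_rot: [180.0, 29.9, 171.5]
ft_force: [-0.7, 0.4, 4.9]
gripper_width: 0.0592
grasp_force: 67.7
```

Run:
```python
from h import *
s=bot.get_state();f=bot.grab_frame("wrist")[:,:,::-1];g=bot.grab_frame("scene")[:,:,::-1]
print(s["t"],s["tool_pos"],s["tool_rot"],s["ft_force"])
cv2.imwrite("pics/w2.png",np.hstack([cv2.resize(f[100:,130:370],(430,510)),cv2.resize(g[110:275,110:220],(340,510))]))
```

```text
4.8 [ 0.5546 -0.2428  0.1119] [179.978   29.9372 171.5088] [-0.6742  0.4052  4.9005]
```

View pics/w2.png

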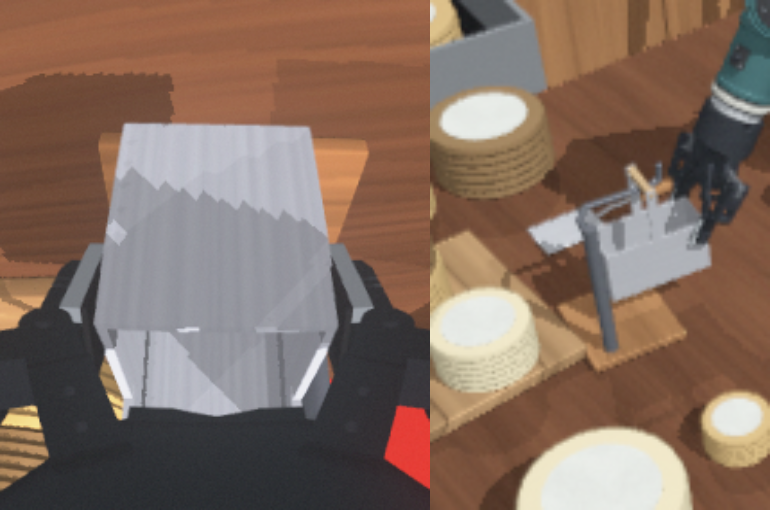

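The grip is good: the width is 59 mm and both pads are flat on the long sides near the free end. I'll lift straight up 38 mm.

Call:
arm_command:
  deltas: [-1,-0.04,0,-0.07,0,0,0,-1,-0.08,0,-0.14,0,0,0,-1,-0.12,0,-0.21,0,0,0,-1,-0.16,0,-0.28,0,0,0,-1,-0.2,0,-0.35,0,0,0,-1,-0.24,0,-0.416,0,0,0,-1,-0.24,0,-0.416,0,0,0,-1,-0.24,0,-0.416,0,0,0]

```text
t: 5.7
tool_pos: [0.5539, -0.2424, 0.1493]
tool_rot: [179.9, 29.8, 171.5]
ft_force: [0.7, 1.0, -2.5]
gripper_width: 0.0594
grasp_force: 67.0
```

Run:
```python
from h import *
s=bot.get_state();f=bot.grab_frame("wrist")[:,:,::-1];g=bot.grab_frame("scene")[:,:,::-1]
print(s["t"],s["tool_pos"],s["tool_rot"],s["ft_force"],s["moment"],s["joint_positions"])
cv2.imwrite("pics/w3.png",np.hstack([cv2.resize(f[100:,130:370],(300,355)),cv2.resize(g[135:235,120:240],(426,355),interpolation=cv2.INTER_CUBIC)]))
G=[180,30,171.5];p=s["tool_pos"]
a=p+[0,0,0];u=np.array([np.cos(np.radians(8.5)),-np.sin(np.radians(8.5)),0])
wp(s["tool_rot"],p,(p-.06*u,G),(p-.13*u,G),(p-.13*u-[0,0,.05],G),(p-.13*u-[0,0,.1],G))
```

```text
5.7 [ 0.5539 -0.2424  0.1493] [179.9336  29.7938 171.5128] [ 0.709   0.9746 -2.4686] [0.0477 0.5209 0.014 ] [ -35.7649   -2.5312  102.3888   16.3549   54.3275 -123.8253]
shift [ 0.651  0.001 -0.373] turn [ 0.001 -0.002  0.   ]
shift [ 0.758  0.    -0.438] turn [0. 0. 0.]
shift [ 0.312 -0.     0.541] turn [0. 0. 0.]
shift [ 0.312 -0.     0.541] turn [0. 0. 0.]
```

View pics/w3.png

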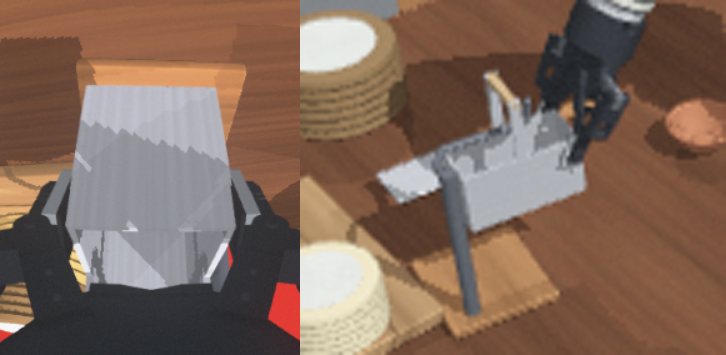

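The wrist force of -2.5 N matches the caddy's weight, so it hangs free and level, 37 mm up. I'll withdraw along own -x and lower partway.

Call:
arm_command:
  deltas: [-1,0.11,0,-0.06,0,0,0,-1,0.22,0,-0.125,0,0,0,-1,0.33,0,-0.19,0,0,0,-1,0.44,0,-0.25,0,0,0,-1,0.55,0,-0.315,0,0,0,-1,0.65,0,-0.373,0,0,0,-1,0.65,0,-0.373,0,0,0]

```text
t: 6.5
tool_pos: [0.4934, -0.2335, 0.1491]
tool_rot: [179.9, 29.8, 171.5]
ft_force: [-0.2, -0.3, -3.5]
gripper_width: 0.059
grasp_force: 67.1
```

Call:
arm_command:
  deltas: [-1,0.15,0,-0.09,0,0,0,-1,0.3,0,-0.175,0,0,0,-1,0.45,0,-0.26,0,0,0,-1,0.6,0,-0.35,0,0,0,-1,0.76,0,-0.438,0,0,0,-1,0.76,0,-0.438,0,0,0]

```text
t: 7.1
tool_pos: [0.4243, -0.2233, 0.1492]
tool_rot: [179.9, 29.8, 171.4]
ft_force: [-0.6, 0.2, -2.4]
gripper_width: 0.0591
grasp_force: 67.1
```

Call:
arm_command:
  deltas: [-1,0.08,0,0.135,0,0,0,-1,0.16,0,0.27,0,0,0,-1,0.24,0,0.405,0,0,0,-1,0.31,0,0.54,0,0,0,-1,0.31,0,0.54,0,0,0]

```text
t: 7.6
tool_pos: [0.4238, -0.2216, 0.0957]
tool_rot: [179.7, 29.5, 171.4]
ft_force: [0.5, -0.4, -3.3]
gripper_width: 0.0592
grasp_force: 67.0
```

Run:
```python
from h import *
s=bot.get_state();g=bot.grab_frame("scene")[:,:,::-1];t=bot.grab_frame("top")[:,:,::-1]
print(s["t"],s["tool_pos"],s["tool_rot"],s["ft_force"],s["moment"],s["joint_positions"])
cv2.imwrite("pics/w4.png",np.hstack([cv2.resize(g[135:255,130:270],(420,360),interpolation=cv2.INTER_CUBIC),cv2.resize(t[110:230,310:430],(360,360),interpolation=cv2.INTER_CUBIC)]))
```

```text
7.6 [ 0.4238 -0.2216  0.0957] [179.6595  29.4673 171.4025] [ 0.5467 -0.4177 -3.2746] [0.1174 0.5537 0.0378] [ -45.8483  -16.1656  120.3606   21.9945   53.8702 -136.9622]
```

View pics/w4.png

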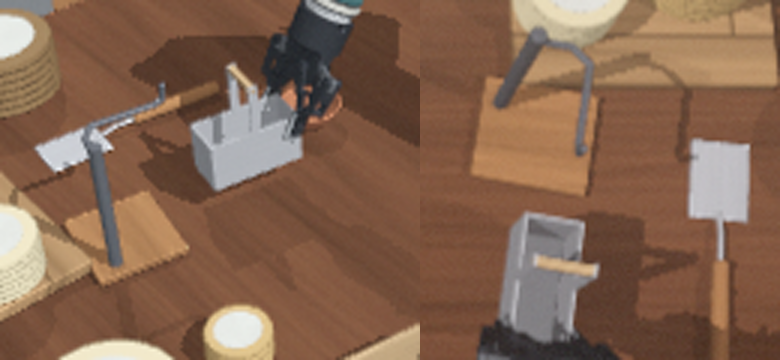

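The caddy is clear of the hook and level, about 43 mm above the counter at TCP z 0.096, but joint 6 is nearing its limit. I'll turn the tool 10° about the vertical while lowering another 30 mm.

Call:
arm_command:
  deltas: [-1,0,0,0,0.028,0,0.048,-1,0,0,0,0.056,0,0.096,-1,0.05,0,0.08,0.056,0,0.096,-1,0.09,0,0.16,0.056,0,0.096,-1,0.14,0,0.24,0.056,0,0.096,-1,0.19,0,0.325,0.056,0,0.096,-1,0.19,0,0.325,0.056,0,0.096]

```text
t: 8.4
tool_pos: [0.4237, -0.2225, 0.067]
tool_rot: [179.9, 29.6, 161.5]
ft_force: [-0.1, 0.6, -2.4]
gripper_width: 0.0589
grasp_force: 67.0
```

Run:
```python
from h import *
s=bot.get_state()
print(s["t"],s["tool_pos"],s["tool_rot"],s["ft_force"],s["moment"],s["joint_positions"])
```

```text
8.4 [ 0.4237 -0.2225  0.067 ] [179.9051  29.5529 161.4824] [-0.1192  0.6053 -2.3545] [0.1503 0.5229 0.005 ] [ -41.8938  -15.3872  123.4541   16.0214   45.6071 -121.9721]
```

Call:
arm_command:
  deltas: [-1,0.019,0,0.033,0,0,0,-1,0.038,0,0.065,0,0,0,-1,0.056,0,0.098,0,0,0,-1,0.069,0,0.12,0,0,0,-1,0.075,0,0.13,0,0,0,-1,0.075,0,0.13,0,0,0]

```text
t: 9.0
tool_pos: [0.4247, -0.223, 0.0572]
tool_rot: [-180.0, 29.8, 161.5]
ft_force: [0.0, -0.1, -2.4]
gripper_width: 0.0595
grasp_force: 67.0
```

Call:
arm_command:
  deltas: [-1,0.006,0,0.011,0,0,0,-1,0.012,0,0.022,0,0,0,-1,0.012,0,0.022,0,0,0]

```text
t: 9.3
tool_pos: [0.4248, -0.2231, 0.0552]
tool_rot: [-180.0, 29.8, 161.5]
ft_force: [-0.8, 0.4, -2.4]
gripper_width: 0.0592
grasp_force: 67.0
```

Call:
arm_command:
  deltas: [-1,0.006,0,0.011,0,0,0,-1,0.012,0,0.022,0,0,0,-1,0.012,0,0.022,0,0,0]

```text
t: 9.6
tool_pos: [0.4251, -0.2233, 0.0537]
tool_rot: [-180.0, 29.8, 161.5]
ft_force: [0.4, -0.2, -2.6]
gripper_width: 0.0587
grasp_force: 67.0
```

Call:
arm_command:
  deltas: [-1,0.006,0,0.011,0,0,0,-1,0.006,0,0.011,0,0,0]

```text
t: 9.8
tool_pos: [0.4257, -0.2236, 0.0536]
tool_rot: [-180.0, 29.9, 161.5]
ft_force: [-2.2, 2.0, 4.3]
gripper_width: 0.059
grasp_force: 67.5
```

The caddy has touched the counter: fz went from -2.5 to +4.3. I'll release and back out along the tool axis.

Call:
arm_command:
  deltas: [0.6,0,0,0,0,0,0,0.8,0,0,0,0,0,0,1,0,0,0,0,0,0,1,0,0,0,0,0,0,1,0,0,0,0,0,0]

```text
t: 10.3
tool_pos: [0.4249, -0.2232, 0.0523]
tool_rot: [-180.0, 29.8, 161.5]
ft_force: [-1.0, 0.1, -0.2]
gripper_width: 0.0852
grasp_force: 0.0
```

Call:
arm_command:
  deltas: [1,0,0,-0.2,0,0,0,1,0,0,-0.4,0,0,0,1,0,0,-0.6,0,0,0,1,0,0,-0.95,0,0,0,1,0,0,-0.95,0,0,0]

```text
t: 10.8
tool_pos: [0.39, -0.2125, 0.1223]
tool_rot: [-179.8, 30.2, 161.6]
ft_force: [0.8, -0.7, -0.4]
gripper_width: 0.0858
grasp_force: 0.0
```

Run:
```python
from h import *
s=bot.get_state();f=bot.grab_frame("wrist")[:,:,::-1];t=bot.grab_frame("top")[:,:,::-1]
cv2.imwrite("pics/w5f.png",f);cv2.imwrite("pics/t5.png",t);np.save("w5.npy",np.r_[s["tool_pos"],s["tool_rot"]])
print(s["t"],s["tool_pos"],s["tool_rot"],s["ft_force"],s["joint_positions"])
cv2.imwrite("pics/w5.png",np.hstack([cv2.resize(f[90:360,130:370],(400,450),interpolation=cv2.INTER_CUBIC),cv2.resize(t[150:250,310:398],(396,450),interpolation=cv2.INTER_CUBIC)]))
```

```text
10.8 [ 0.39   -0.2125  0.1223] [-179.7678   30.1777  161.608 ] [ 0.8241 -0.6962 -0.4305] [ -44.8529  -25.5452  123.5543   15.5281   55.3986 -122.2263]
```

View pics/w5.png

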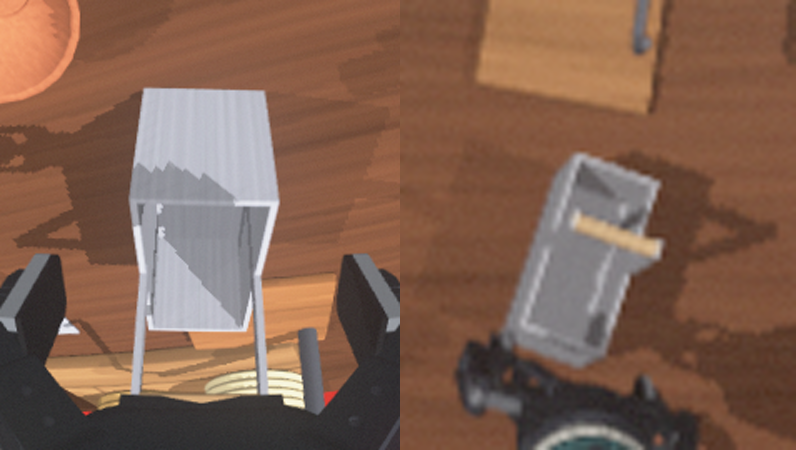

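The caddy stands upright and released. In the top tile its bar runs from (576,219) to (662,248) and its near rim is at y≈350. I'll work out the handle position and the regrasp path.

Run:
```python
from h import *
Q=lambda x,y:((x-400)/4.5+310,y/4.5+150)
a,b=plane("top",Q(576,219),.138),plane("top",Q(662,248),.138)
print("bar",a,b,np.linalg.norm(a-b),(a+b)/2,"yaw",np.degrees(np.arctan2(*(a-b)[1::-1]))-90)
R=np.array([plane("top",Q(*p),.07) for p in[(577,153),(660,185),(602,362),(512,338)]]);print("rim",R,R.mean(0),np.linalg.norm(R-np.roll(R,-1,0),axis=1))
w=np.load("w5.npy");W=lambda x,y:(x*240/400+130,y*270/450+90)
P=np.array([plane("wrist",W(*p),.07,(w[:3],w[3:])) for p in[(131,203),(278,203),(250,330),(150,330)]]);print("wrist rim",P,P.mean(0),np.linalg.norm(P-np.roll(P,-1,0),axis=1))
n=(P[0]+P[1])/2;f=(P[2]+P[3])/2;print("yaw",np.degrees(np.arctan2(*(f-n)[1::-1])))
s=bot.get_state();p=s["tool_pos"]
wp(s["tool_rot"],p,(p+[0,0,.09],[180,15,150]),([.43,-.225,.235],[180,0,112]),([.473,-.2395,.235],[180,0,71.5]))
```

```text
bar [ 0.4843 -0.2152  0.138 ] [ 0.4654 -0.2701  0.138 ] 0.058016118347160146 [ 0.4749 -0.2426  0.138 ] yaw -18.9270008920319
rim [[ 0.5454 -0.2347  0.07  ]
 [ 0.5228 -0.2916  0.07  ]
 [ 0.3988 -0.2452  0.07  ]
 [ 0.4148 -0.1845  0.07  ]] [ 0.4705 -0.239   0.07  ] [0.0612 0.1324 0.0628 0.1399]
wrist rim [[ 0.4056 -0.2468  0.07  ]
 [ 0.4241 -0.1908  0.07  ]
 [ 0.5445 -0.2319  0.07  ]
 [ 0.5255 -0.2902  0.07  ]] [ 0.4749 -0.2399  0.07  ] [0.0591 0.1272 0.0613 0.1275]
yaw -19.37429483907953
shift [-0.56  -0.001 -0.975] turn [0.048 0.165 0.119]
shift [-0.591  0.109 -0.18 ] turn [0.055 0.16  0.42 ]
shift [-0.369  0.43   0.   ] turn [ 0.   -0.    0.45]
```

All estimates agree on centre (0.474,-0.240) and yaw about -19°. I'll rise, then swing over the handle.

Call:
arm_command:
  deltas: [1,-0.3,0,-0.5,0,0,0,1,-0.56,0,-0.97,0.048,0.165,0.119,1,-0.56,0,-0.97,0.048,0.165,0.119,1,-0.56,0,-0.97,0.048,0.165,0.119,1,-0.56,0,-0.97,0.048,0.165,0.119]

```text
t: 11.4
tool_pos: [0.3897, -0.2106, 0.2055]
tool_rot: [179.9, 14.6, 150.2]
ft_force: [-0.1, 0.5, 0.5]
gripper_width: 0.0855
grasp_force: 0.0
```

Call:
arm_command:
  deltas: [1,-0.59,0.11,-0.18,0.055,0.16,0.42,1,-0.59,0.11,-0.18,0.055,0.16,0.42,1,-0.59,0.11,-0.18,0.055,0.16,0.42,1,-0.59,0.11,-0.18,0.055,0.16,0.42,1,-0.59,0.11,-0.18,0.055,0.16,0.42,1,-0.59,0.11,-0.18,0.055,0.16,0.42,1,-0.59,0.11,-0.18,0.055,0.16,0.42]

```text
t: 12.1
tool_pos: [0.429, -0.2243, 0.2319]
tool_rot: [-180.0, -0.2, 112.1]
ft_force: [0.1, 0.3, -0.6]
gripper_width: 0.0854
grasp_force: 0.0
```

Call:
arm_command:
  deltas: [1,-0.37,0.43,0,0,0,0.456,1,-0.37,0.43,0,0,0,0.456,1,-0.37,0.43,0,0,0,0.456,1,-0.37,0.43,0,0,0,0.456,1,-0.37,0.43,0,0,0,0.456,1,-0.37,0.43,0,0,0,0.456,1,-0.37,0.43,0,0,0,0.456]

```text
t: 12.8
tool_pos: [0.4725, -0.2389, 0.2336]
tool_rot: [-179.9, -0.1, 71.2]
ft_force: [0.0, -0.4, 0.1]
gripper_width: 0.0854
grasp_force: 0.0
```

Run:
```python
from h import *
s=bot.get_state();f=bot.grab_frame("wrist")[:,:,::-1];cv2.imwrite("pics/w6.png",cv2.resize(f,(768,576),interpolation=cv2.INTER_CUBIC));np.save("w6.npy",np.r_[s["tool_pos"],s["tool_rot"]])
print(s["t"],s["tool_pos"],s["tool_rot"],s["ft_force"],s["joint_positions"])
wp(s["tool_rot"],s["tool_pos"],([.4745,-.241,.18],[180,0,71]),([.4745,-.241,.133],[180,0,71]))
```

```text
12.8 [ 0.4725 -0.2389  0.2336] [-179.9402   -0.0909   71.1695] [ 0.0379 -0.3593  0.0546] [-32.9941   2.6172  82.7162   0.0737  94.7468 -14.1576]
shift [-0.019  0.032  0.67 ] turn [-0.001 -0.001  0.002]
shift [ 0.    -0.     0.587] turn [0. 0. 0.]
```

View pics/w6.png

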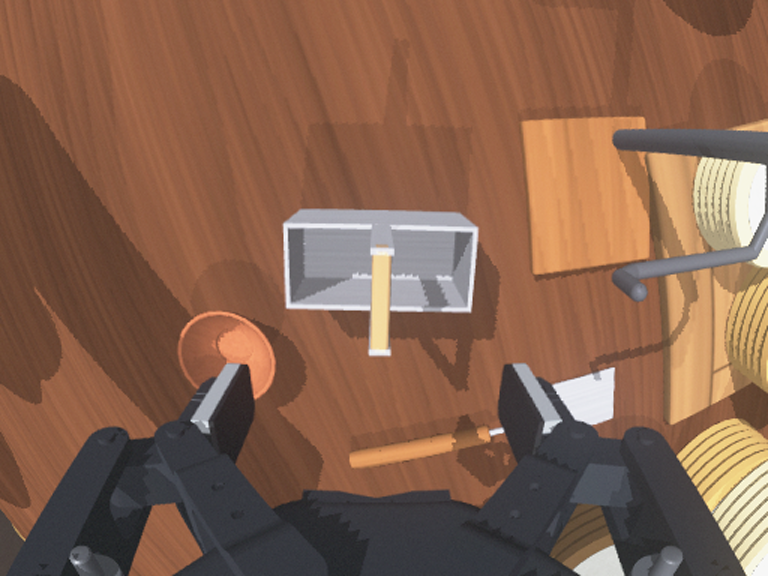

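The wrist view shows the bar from (382,250) to (379,350), centred between the fingers, with the pot square below. The hook tip at (638,290) is clear of the fingers.

Run:
```python
from h import *
w=np.load("w6.npy");pose=(w[:3],w[3:])
a,b=[plane("wrist",(x/1.5,y/1.5),.14,pose) for x,y in[(382,250),(379.5,350)]]
m=(a+b)/2;print(a,b,np.linalg.norm(a-b),m,np.degrees(np.arctan2(*(a-b)[1::-1]))-90)
wp(w[3:],w[:3],([m[0],m[1],.18],[180,0,71]))
```

```text
[ 0.4842 -0.2141  0.14  ] [ 0.4653 -0.2664  0.14  ] 0.05561268173154308 [ 0.4747 -0.2402  0.14  ] -19.940715917349678
shift [-0.008  0.032  0.67 ] turn [-0.001 -0.001  0.002]
```

Call:
arm_command:
  deltas: [1,-0.01,0.03,0.33,0,0,0.008,1,-0.01,0.03,0.67,0,0,0.008,1,-0.01,0.03,0.67,0,0,0.008]

```text
t: 13.15
tool_pos: [0.4728, -0.2392, 0.1758]
tool_rot: [-179.4, -0.2, 70.3]
ft_force: [0.1, 0.4, -0.9]
gripper_width: 0.0852
grasp_force: 0.0
```

Call:
arm_command:
  deltas: [1,0,0,0.15,0,0,0,1,0,0,0.3,0,0,0,1,0,0,0.45,0,0,0,1,0,0,0.58,0,0,0,1,0,0,0.58,0,0,0]

```text
t: 13.65
tool_pos: [0.4741, -0.2399, 0.1318]
tool_rot: [-179.7, -0.1, 70.2]
ft_force: [-0.5, -0.4, -0.7]
gripper_width: 0.0855
grasp_force: 0.0
```

Call:
arm_command:
  deltas: [-0.4,0,0,0,0,0,0,-0.4,0,0,0,0,0,0,-0.4,0,0,0,0,0,0,-0.7,0,0,0,0,0,0,-1,0,0,0,0,0,0,-1,0,0,0,0,0,0,-1,0,0,0,0,0,0,-1,0,0,0,0,0,0,-1,0,0,0,0,0,0,-1,0,0,0,0,0,0]
  squeeze: 50

```text
t: 14.65
tool_pos: [0.475, -0.2406, 0.1342]
tool_rot: [-179.9, -0.1, 70.2]
ft_force: [-2.3, 0.0, 1.7]
gripper_width: 0.009
grasp_force: 50.4
```

The bar is held (9 mm wide, 50 N). I'll lift 110 mm.

Call:
arm_command:
  deltas: [-1,0,0,-0.15,0,0,0,-1,0,0,-0.35,0,0,0,-1,0,0,-0.6,0,0,0,-1,0,0,-0.8,0,0,0,-1,0,0,-0.8,0,0,0]

```text
t: 15.15
tool_pos: [0.4766, -0.2414, 0.2011]
tool_rot: [179.7, -0.0, 70.2]
ft_force: [0.3, 1.1, -1.7]
gripper_width: 0.0085
grasp_force: 49.8
```

Call:
arm_command:
  deltas: [-1,0,0,-0.3,0,0,0,-1,0,0,-0.6,0,0,0,-1,0,0,-0.6,0,0,0]

```text
t: 15.45
tool_pos: [0.4765, -0.2415, 0.2489]
tool_rot: [179.7, -0.0, 70.2]
ft_force: [0.3, -0.4, -0.7]
gripper_width: 0.0091
grasp_force: 49.8
```

Run:
```python
from h import *
s=bot.get_state();p=s["tool_pos"]
print(s["t"],p,s["tool_rot"],s["ft_force"],s["moment"],s["gripper_width"])
q=np.array([.593,.181,p[2]]);L=[(p+(q-p)*k/6,[180,0,70.2+9.6*k/6]) for k in range(1,7)]
wp(s["tool_rot"],p,*L)
```

```text
15.45 [ 0.4765 -0.2415  0.2489] [179.6849  -0.0086  70.2485] [ 0.2844 -0.424  -0.7232] [ 0.0006 -0.1339  0.0015] 0.009101758541183691
shift [ 0.91  -0.069 -0.   ] turn [ 0.004 -0.    -0.017]
shift [ 0.912 -0.044 -0.   ] turn [-0.     0.    -0.018]
shift [ 0.913 -0.019 -0.   ] turn [ 0.     0.    -0.018]
shift [0.913 0.007 0.   ] turn [ 0.     0.    -0.018]
shift [0.912 0.032 0.   ] turn [-0.     0.    -0.018]
shift [0.911 0.058 0.   ] turn [ 0.     0.    -0.018]
```

Call:
arm_command:
  deltas: [-1,0,0,0,0,0,0,-1,0,0,0,0,0,0]

```text
t: 15.65
tool_pos: [0.4744, -0.2403, 0.2436]
tool_rot: [-179.7, -0.1, 70.2]
ft_force: [0.5, 1.1, -2.8]
gripper_width: 0.0089
grasp_force: 49.8
```

Run:
```python
from h import *
s=bot.get_state();print(s["tool_pos"],s["ft_force"],s["moment"])
# bar-coloured pixels between the fingers and steel pot: predicted centre of pot vs grey mask in the top view
t=bot.grab_frame("top");r=bot.grab_frame("top")
old=cv2.imread("pics/t5.png")[:,:,::-1]
for nm,p in(("standing",(.4745,-.240,.035)),("lifted",(.4765,-.2415,.149))):
    print(nm,proj("top",p),proj("scene",p))
h=cv2.cvtColor(bot.grab_frame("scene"),cv2.COLOR_RGB2HSV)
m=((h[...,1]<45)&(h[...,2]>90)).astype(np.uint8);n,_,st,c=cv2.connectedComponentsWithStats(m)
for i in range(1,n):
    if st[i,4]>60 and 120<c[i][0]<320 and 60<c[i][1]<270: print(st[i],c[i])
```

```text
[ 0.4744 -0.2403  0.2436] [ 0.4565  1.1212 -2.8302] [-0.0107  0.035   0.001 ]
standing [349.3718 208.0781] [211.6407 188.151 ]
lifted [359.2335 200.5989] [209.1406 165.4734]
[187  73   6  21  68] [189.2206  83.4559]
[174  77   6  21  71] [176.2958  87.0704]
[242  77  36  30 703] [261.9972  90.2518]
[285  85  24  30 464] [294.444   98.9806]
[193 100  22  12 135] [204.4741 106.4593]
[299 107  20  10 161] [308.7578 111.4099]
[113 140  29  15 335] [126.9463 147.0836]
[190 141  39  42 937] [209.301  164.8399]
[142 163  43  61 444] [160.768  187.9842]
[109 204  33  29 618] [126.4401 215.6084]
[201 239  17  12 161] [208.8261 244.4845]
```

The force is -2.8 N and the steel blob at (209,165) matches the lifted prediction, so the caddy is carried. I'll move it over the bay.

Call:
arm_command:
  deltas: [-1,0.2,-0.015,0,0,0,-0.004,-1,0.5,-0.04,0,0,0,-0.009,-1,0.91,-0.07,0,0,0,-0.017,-1,0.91,-0.07,0,0,0,-0.017]

```text
t: 16.2
tool_pos: [0.4953, -0.166, 0.2459]
tool_rot: [-179.9, -0.3, 72.1]
ft_force: [-0.3, -0.8, -2.5]
gripper_width: 0.0088
grasp_force: 49.8
```

Call:
arm_command:
  deltas: [-1,0.3,-0.015,0,0,0,-0.006,-1,0.6,-0.03,0,0,0,-0.012,-1,0.91,-0.044,0,0,0,-0.018]

```text
t: 16.5
tool_pos: [0.5139, -0.0987, 0.2459]
tool_rot: [-179.9, -0.1, 73.4]
ft_force: [0.1, 0.3, -1.9]
gripper_width: 0.0092
grasp_force: 49.8
```

Call:
arm_command:
  deltas: [-1,0.3,-0.006,0,0,0,-0.006,-1,0.6,-0.013,0,0,0,-0.012,-1,0.91,-0.02,0,0,0,-0.018]

```text
t: 16.8
tool_pos: [0.5331, -0.0284, 0.246]
tool_rot: [-179.9, -0.1, 75.1]
ft_force: [-0.0, 0.6, -1.7]
gripper_width: 0.0087
grasp_force: 49.8
```

Call:
arm_command:
  deltas: [-1,0.3,0,0,0,0,-0.006,-1,0.6,0,0,0,0,-0.012,-1,0.91,0.007,0,0,0,-0.018]

```text
t: 17.1
tool_pos: [0.5524, 0.0418, 0.2461]
tool_rot: [-179.9, -0.1, 76.7]
ft_force: [0.5, -0.3, -2.6]
gripper_width: 0.0087
grasp_force: 49.8
```

Call:
arm_command:
  deltas: [-1,0.3,0.01,0,0,0,-0.006,-1,0.6,0.02,0,0,0,-0.012,-1,0.91,0.032,0,0,0,-0.018]

```text
t: 17.4
tool_pos: [0.5717, 0.1121, 0.2462]
tool_rot: [-179.9, -0.1, 78.3]
ft_force: [-0.4, 0.0, -2.3]
gripper_width: 0.0085
grasp_force: 49.8
```

Call:
arm_command:
  deltas: [-1,0.3,0.02,0,0,0,-0.006,-1,0.6,0.04,0,0,0,-0.012,-1,0.8,0.05,0,0,0,-0.018,-1,0.91,0.058,0,0,0,-0.018,-1,0.91,0.058,0,0,0,-0.018,-1,0.91,0.058,0,0,0,-0.018]

```text
t: 18.0
tool_pos: [0.5911, 0.1802, 0.2465]
tool_rot: [-179.9, -0.0, 79.8]
ft_force: [-0.3, -0.5, -2.7]
gripper_width: 0.009
grasp_force: 49.8
```

Run:
```python
from h import *
s=bot.get_state();f=bot.grab_frame("wrist")[:,:,::-1];t=bot.grab_frame("top")[:,:,::-1];np.save("w7.npy",np.r_[s["tool_pos"],s["tool_rot"]])
cv2.imwrite("pics/w7f.png",f);cv2.imwrite("pics/t7.png",t)
print(s["t"],s["tool_pos"],s["tool_rot"],s["ft_force"],s["gripper_width"])
cv2.imwrite("pics/w7.png",np.hstack([cv2.resize(f[60:360,100:400],(500,500),interpolation=cv2.INTER_CUBIC),cv2.resize(t[115:215,160:220+0],(300,500),interpolation=cv2.INTER_CUBIC)]))
```

```text
18.0 [0.5911 0.1802 0.2465] [-179.9396   -0.0358   79.8415] [-0.2846 -0.4996 -2.7263] 0.009001940651029694
```

View pics/w7.png

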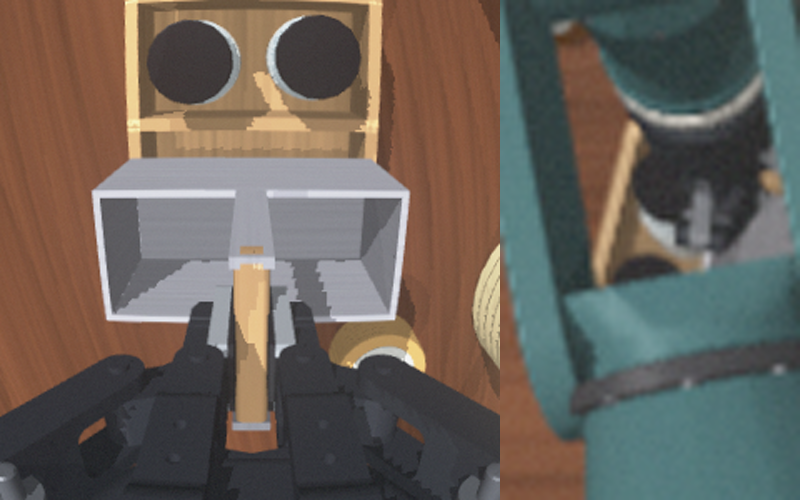

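The wrist tile shows the divider's ends at about (127,125) and (380,125), the pot's rim corners at (95,192), (408,190), (398,315) and (108,320), and both jars untouched. The top tile is blocked by the arm.

Run:
```python
from h import *
w=np.load("w7.npy");pose=(w[:3],w[3:]);W=lambda x,y:(x*.6+100,y*.6+60)
P=np.array([plane("wrist",W(*p),.063,pose) for p in[(128,125),(379,125),(125,2),(383,2)]])
print(P,"div mid",P[:2].mean(0),"len",np.linalg.norm(P[0]-P[1]),"yaw",[np.degrees(np.arctan2(*(P[i+1]-P[i])[1::-1])) for i in(0,2)])
R=np.array([plane("wrist",W(*p),.1825,pose) for p in[(95,192),(408,190),(398,317),(108,320)]])
print(R,R.mean(0),np.linalg.norm(R-np.roll(R,-1,0),axis=1),"yaw",np.degrees(np.arctan2(*(R[1]-R[0])[1::-1])))
# refine crate edges on the picture: sobel extremes along a row through the other bay's rim
f=cv2.cvtColor(cv2.imread("pics/w7f.png"),cv2.COLOR_BGR2HSV)
for v in(75,100,130,136): print(v,[tuple(f[v,u]) for u in range(168,186,2)],"|",[tuple(f[v,u]) for u in range(320,336,2)])
```

```text
[[0.5213 0.2348 0.063 ]
 [0.6789 0.2068 0.063 ]
 [0.5351 0.3124 0.063 ]
 [0.6933 0.2844 0.063 ]] div mid [0.6001 0.2208 0.063 ] len 0.1600761464422326 yaw [np.float64(-10.08313666620901), np.float64(-10.026255734287972)]
[[0.5335 0.2196 0.1825]
 [0.6595 0.198  0.1825]
 [0.6511 0.1398 0.1825]
 [0.5224 0.1613 0.1825]] [0.5916 0.1797 0.1825] [0.1278 0.0587 0.1304 0.0594] yaw -9.734176203534773
75 [(np.uint8(11), np.uint8(140), np.uint8(140)), (np.uint8(10), np.uint8(139), np.uint8(141)), (np.uint8(10), np.uint8(136), np.uint8(143)), (np.uint8(11), np.uint8(133), np.uint8(148)), (np.uint8(21), np.uint8(92), np.uint8(240)), (np.uint8(21), np.uint8(91), np.uint8(240)), (np.uint8(21), np.uint8(91), np.uint8(240)), (np.uint8(16), np.uint8(106), np.uint8(182)), (np.uint8(15), np.uint8(104), np.uint8(105))] | [(np.uint8(16), np.uint8(102), np.uint8(132)), (np.uint8(18), np.uint8(102), np.uint8(229)), (np.uint8(18), np.uint8(103), np.uint8(228)), (np.uint8(17), np.uint8(101), np.uint8(229)), (np.uint8(16), np.uint8(106), np.uint8(217)), (np.uint8(10), np.uint8(137), np.uint8(125)), (np.uint8(10
[... 1730 characters left out ...]
np.uint8(131)), (np.uint8(11), np.uint8(131), np.uint8(132)), (np.uint8(11), np.uint8(133), np.uint8(134)), (np.uint8(14), np.uint8(117), np.uint8(192)), (np.uint8(19), np.uint8(96), np.uint8(234)), (np.uint8(18), np.uint8(101), np.uint8(229)), (np.uint8(19), np.uint8(99), np.uint8(232)), (np.uint8(18), np.uint8(101), np.uint8(230))] | [(np.uint8(20), np.uint8(93), np.uint8(239)), (np.uint8(18), np.uint8(102), np.uint8(227)), (np.uint8(21), np.uint8(87), np.uint8(243)), (np.uint8(17), np.uint8(104), np.uint8(225)), (np.uint8(9), np.uint8(110), np.uint8(97)), (np.uint8(10), np.uint8(119), np.uint8(105)), (np.uint8(10), np.uint8(115), np.uint8(104)), (np.uint8(9), np.uint8(124), np.uint8(99))]
```

Crate centre is (0.600,0.221), length 160.1 mm, yaw -10.0°, so the bay centre is (0.593,0.180). The caddy is at (0.592,0.180), yaw -9.7°. I'll correct by 1.4 mm and lower.

Call:
arm_command:
  deltas: [-1,0.009,0.018,0,0,0,0.002,-1,0.009,0.018,0.15,0,0,0.002,-1,0.009,0.018,0.3,0,0,0.002,-1,0.009,0.018,0.45,0,0,0.002,-1,0.009,0.018,0.6,0,0,0.002,-1,0.009,0.018,0.6,0,0,0.002]

```text
t: 18.7
tool_pos: [0.5912, 0.1811, 0.1948]
tool_rot: [-179.6, 0.0, 79.7]
ft_force: [-0.4, -0.3, -2.2]
gripper_width: 0.0088
grasp_force: 49.8
```

Call:
arm_command:
  deltas: [-1,0,0,0.1,0,0,0,-1,0,0,0.2,0,0,0,-1,0,0,0.3,0,0,0,-1,0,0,0.4,0,0,0,-1,0,0,0.5,0,0,0,-1,0,0,0.58,0,0,0,-1,0,0,0.58,0,0,0,-1,0,0,0.58,0,0,0]

```text
t: 19.5
tool_pos: [0.5927, 0.1815, 0.1521]
tool_rot: [-179.9, -0.1, 79.7]
ft_force: [0.1, -0.6, -1.9]
gripper_width: 0.0094
grasp_force: 49.8
```

Call:
arm_command:
  deltas: [-1,0,0,0.04,0,0,0,-1,0,0,0.08,0,0,0,-1,0,0,0.1,0,0,0,-1,0,0,0.1,0,0,0]

```text
t: 19.9
tool_pos: [0.5925, 0.1814, 0.1437]
tool_rot: [-179.9, -0.1, 79.7]
ft_force: [0.1, 0.3, -3.5]
gripper_width: 0.0088
grasp_force: 49.8
```

Call:
arm_command:
  deltas: [-1,0,0,0.012,0,0,0,-1,0,0,0.02,0,0,0,-1,0,0,0.02,0,0,0]

```text
t: 20.2
tool_pos: [0.5927, 0.1815, 0.1425]
tool_rot: [-180.0, -0.1, 79.7]
ft_force: [-0.4, -1.0, -2.9]
gripper_width: 0.0087
grasp_force: 49.8
```

Call:
arm_command:
  deltas: [-1,0,0,0.012,0,0,0,-1,0,0,0.02,0,0,0,-1,0,0,0.02,0,0,0]

```text
t: 20.5
tool_pos: [0.5928, 0.1817, 0.1423]
tool_rot: [180.0, -0.1, 79.7]
ft_force: [-3.2, -0.4, 3.7]
gripper_width: 0.0088
grasp_force: 50.6
```

It has reached the floor: fz is +3.7 at TCP z 0.142, as predicted. I'll release and rise.

Call:
arm_command:
  deltas: [-0.6,0,0,0,0,0,0,-0.2,0,0,0,0,0,0,0.3,0,0,0,0,0,0,0.6,0,0,0,0,0,0,0.6,0,0,0,0,0,0,0.6,0,0,0,0,0,0]

```text
t: 21.1
tool_pos: [0.5928, 0.1815, 0.1409]
tool_rot: [-180.0, -0.1, 79.7]
ft_force: [0.1, 0.2, 0.6]
gripper_width: 0.0686
grasp_force: 0.0
```

Call:
arm_command:
  deltas: [0.6,0,0,-0.15,0,0,0,0.6,0,0,-0.35,0,0,0,0.6,0,0,-0.6,0,0,0,0.6,0,0,-1,0,0,0,0.6,0,0,-1,0,0,0]

```text
t: 21.6
tool_pos: [0.5952, 0.1819, 0.2282]
tool_rot: [179.4, -0.3, 79.7]
ft_force: [0.1, 0.5, 1.7]
gripper_width: 0.0684
grasp_force: 0.0
```

Run:
```python
from h import *
s=bot.get_state();pose=(s["tool_pos"],s["tool_rot"]);f=bot.grab_frame("wrist");g=bot.grab_frame("scene")
print(s["t"],*pose,s["ft_force"],s["gripper_width"])
for n,im in(("wrist",f),("scene",g)):
    h=cv2.cvtColor(im,cv2.COLOR_RGB2HSV)
    m=((h[...,1]<45)&(h[...,2]>110)).astype(np.uint8);m=cv2.morphologyEx(m,cv2.MORPH_CLOSE,np.ones((5,5)))
    k,_,st,c=cv2.connectedComponentsWithStats(m)
    for i in range(1,k):
        if st[i,4]>150 and (n=="wrist" or (220<c[i][0]<320 and 210<c[i][1]<320)): print(n,st[i],c[i])
# wood bar in the wrist picture, predicted at its standing place
h=cv2.cvtColor(f,cv2.COLOR_RGB2HSV);print("scene pred pot/bar",proj("scene",[.593,.18,.043]),proj("scene",[.593,.18,.143]))
cs,_=cv2.findContours(cv2.inRange(h,(12,60,170),(26,160,255)),cv2.RETR_EXTERNAL,cv2.CHAIN_APPROX_SIMPLE)
for q in cs:
    if cv2.contourArea(q)>150:
        (cx,cy),wh,a=cv2.minAreaRect(q);print((cx,cy),wh,a,plane("wrist",(cx,cy),.146,pose))
```

```text
21.6 [0.5952 0.1819 0.2282] [179.4138  -0.3449  79.6963] [0.1424 0.4516 1.6873] 0.0684326350880768
wrist [371   0  65  23 919] [398.6986   9.0794]
wrist [254  71  26  53 294] [262.3435  97.483 ]
wrist [210  74  28  53 300] [229.05  99.12]
wrist [  9 108  29  41 910] [ 23.1033 128.2286]
wrist [ 178  144  137   69 7814] [248.4477 177.1698]
wrist [ 411  209  101  105 6443] [459.6258 259.9146]
wrist [151 237  28  45 457] [164.3173 258.3742]
wrist [322 237  29  46 474] [336.5675 258.5886]
wrist [308 282  18  28 335] [316.0149 297.2925]
wrist [427 362  17  22 157] [434.5732 371.7197]
scene [240 235  44  41 868] [260.9816 257.5253]
scene [258 269  36  26 370] [275.6784 281.9054]
scene pred pot/bar [261.8432 262.5164] [262.6042 241.793 ]
(491.3670959472656, 336.9446716308594) (65.72415161132812, 45.8220329284668) 54.21102523803711 [ 0.895  -0.0822  0.146 ]
(307.66259765625, 287.26177978515625) (57.49497604370117, 23.676584243774414) 79.3150863647461 [0.6313 0.0985 0.146 ]
(414.3217468261719, 231.88827514648438) (47.1013069152832, 98.82428741455078) 35.09581756591797 [0.7321 0.1306 0.146 ]
(262.0, 124.5) (37.0, 40.0) 90.0 [0.6148 0.2398 0.146 ]
(252.45281982421875, 75.41509246826172) (13.461333274841309, 20.329362869262695) 15.945395469665527 [0.6143 0.2749 0.146 ]
(245.5, 146.5) (189.0, 163.0) 90.0 [0.6006 0.2265 0.146 ]
(480.5, 111.5) (223.0, 61.0) 90.0 [0.8085 0.2283 0.146 ]
```

Run:
```python
from h import *
s=bot.get_state();pose=(s["tool_pos"],s["tool_rot"])
B=np.array([.593,.1804])
P=np.array([plane("wrist",p,.078,pose) for p in[(178,144),(315,144),(315,213),(178,213)]])
c=P.mean(0);c10,s10=np.cos(np.radians(-10)),np.sin(np.radians(-10));d=c[:2]-B
print(c,np.linalg.norm(P-np.roll(P,-1,0),axis=1),"bay frame",d@[c10,s10],d@[-s10,c10]);print(s["ft_force"],s["joint_vel"])
```

```text
[0.5906 0.1852 0.078 ] [0.1279 0.0691 0.1369 0.0694] bay frame -0.003162368406185256 0.004341994378510678
[ 0.1787  0.2185 -0.251 ] [-0.0339  1.4848  3.0949 -0.0394 -0.1714 -0.05  ]
```

The caddy stands within about 5 mm of the bay centre at floor height. The robot is clear, so I'll let it settle and hand in.

Call:
arm_command:
  deltas: [0.6,0,0,-0.3,0,0,0,0.6,0,0,-0.3,0,0,0,0.6,0,0,-0.3,0,0,0,0.6,0,0,-0.3,0,0,0]

```text
t: 22.1
tool_pos: [0.5922, 0.1812, 0.2432]
tool_rot: [-179.8, -0.0, 79.7]
ft_force: [-0.6, -0.7, 0.0]
gripper_width: 0.0689
grasp_force: 0.0
```

```bash
python3 -c "
from cell import bot
print(bot.finish_job())"
```

```text
the job is handed in; nothing more can be done
None
```

The job is handed in at about 22 s, with no verdict returned: I took the caddy off the hook, stood it on the counter, regrasped it by the handle bar and released it on the bay floor, about 5 mm from centre by the last wrist picture.

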